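Hang the lift-off guard door on its two pintles and close it

TASK

Take the yellow guard door out of the blue rack and, carrying it upright, lower it gently onto the hinge post of the drill guard so that both sockets slip fully down over the two upright pintles, with the door standing open (square to the guard front, towards the robot). Then swing it shut against the stop strip and let go, leaving it hanging closed. Do not force it: feel for the pintles, and leave the bin, the bottle and the wrench where they are.

Things in the scene. Friction and masses are not known exactly. Their poses are not given: they have to be found in the camera images.
- door_centre (a point): Centre of the yellow steel guard door, a loose panel 130 mm wide (its x), 10 mm thick (y), 150 mm high (z, up), 0.3 to 0.55 kg, centre of mass within 10 mm of here. Its plain top edge, 75 mm above, can be pinched across the 10 mm. +x points to the hinge edge with its two dark round sockets. When hung its underside is 35 mm above the table.
- door: The same door; origin at the middle of its underside, axes as for door_centre.
- rack: Fixed blue rack in which the door stands upright and loose at the start, hinge edge away from the robot. Origin on the table under the middle; the slot runs along x, 13 mm wide and 90 mm long; its floor is 10 mm and its rails' tops 50 mm above the table. The door comes out straight up.
- foot_socket (a point): Centre of the bottom opening of the door's lower socket: 79 mm along the door's +x from door_centre, 63 mm below it. Each socket is a tube 22 mm outside, 12.5 mm bore, 20 mm long, open at both ends, axis along the door's z. The door hangs by its sockets' undersides.
- head_socket (a point): Centre of the bottom opening of the door's upper socket: 100 mm straight above foot_socket.
- guard: Fixed drill guard: grey base plate 160 x 240 x 12 mm, small green vise, hinge post at -y, stop post at +y, both 185 mm tall. Origin on the table midway between the posts; x away from the robot, y along the front from hinge to stop, z up. Hung open, the door's +x is the guard's +x; closing turns it 90 degrees clockwise seen from above, its free edge going to +y.
- stop_face (a point): Middle of the face of the dark stop strip, looking to the guard's -x, 60 mm wide and 140 mm high, 7 mm behind (+x of) the hinge axis. The closed door's flat side lies along it. The door turns freely on its pintles, with slight friction, and stays where it is left. Axes as the guard's.
- slot_middle (a point): Middle of the slots by which the hinge post is bolted, on top of the base plate, 12 mm above the table; axes as the guard's. The white post, with both pintles, stands anywhere from -12 to +12 mm along y from here; where is not measured. The hinge axis is at x = 0 of this point. The post itself, behind the axis at x = 24 to 50 mm, does not give way.
- pintle_level (a point): Point 53 mm above slot_middle, at the height of the lower pintle's tip (not at its true y). The two upright pintles, one 100 mm above the other, are 10 mm thick, 18 mm long, tips chamfered 0.7 mm, each on a ledge 8 mm thick, 18 mm wide, whose top is the socket's seat. Bring the sockets in from -x above the tips, then down 18 mm.
- bin_centre (a point): Centre of a small open green bin, 85 x 100 x 50 mm, loose, to be left alone.
- oil_centre (a point): Centre of a white oil bottle with red cap, 54 mm thick, 140 mm high, loose, to be left alone.
- wrench: A wrench lying flat on the table, to be left alone.
Mind the look-alikes: they are no part of the job. Of the things that look like the door, the smallest one is meant.

How it is judged:
By the outcome, as a careful person would: the job done as asked, in the order asked, and still so for the second after the job is handed in, with the robot touching nothing.
It also fails if it takes over 69 s, if anything falls off the work surface, if the arm or the gripper's body presses on something with over 40 N, if the wrist force passes 120 N, or if a joint passes its speed limit or range.

ROBOT

A 6-joint arm with a two-finger parallel gripper is mounted at the origin on the work surface. World frame = base frame: x ahead of the robot, y to its left, z up, the work surface at z = 0. Lengths are in mm, angles in rad, forces in N, time in s.
With the tool pointing down it reaches from about 300 to 775 mm from the base axis. Payload 14.6 kg.
Tool frame: the origin (TCP) lies on the centre line of the jaws, within the pads' length; the fingertips stand 19 mm ahead of it and the grasp point (between the pads) is the TCP (bot.tip_reach is the distance from the TCP to the fingertips, in mm); z points along the fingers, y is the line along which they close (so a half turn about z gives the same grasp; the last joint's range is limited). The gripper opens to 85 mm and grips with 20 to 120 N. Pads are 22 mm wide; open, the fingers measure 114 mm over their backs; the gripper's body (76 mm by 85 mm) begins 54 mm behind the grasp point. The pads swing forward as they close: fully open they stand 13 mm farther back than shut.
Start: joints at [1.091, 0.3, 1.521, -0, 1.321, -0.067], TCP at [220.643, 503.792, 250.281] pointing down, gripper open.
Joint ranges: [-3.03, 3.03], [-0.79, 2.21], [0.23, 2.52], [-1.04, 4.18], [0, 3.07], [-2.55, 2.55]. Speed limits (rad/s): [2.22, 2.22, 2.57, 3.14, 3.14, 3.14].

INTERFACE

Orientations are given as a unit quaternion [w, x, y, z].
In Python, from rig import bot gives the robot as it stands. Calls block until the motion is done:
- bot.move_to(position, orientation): joint-space move of the TCP to a pose.
- bot.servo_line(position, attitude=None, speed=150, until_force=None): straight line of the TCP; attitude=None keeps the orientation; speed is the mean speed in mm/s. With until_force (N) it stops when the force on the tool has changed by that much, and returns True; else False.
- bot.move_joints(angles): joint-space move.
- bot.move_gripper(opening, grip_force=None): finger opening in mm; grip_force is the grip in N (None keeps the last); returns when the fingers have stopped.
- bot.dwell(seconds).
- bot.ik(position, orientation): joint angles nearest the present ones, or None.
- bot.read_state(): the state.
- bot.read_camera(name): name is "side" or "top" or "wrist"; returns a dict with "image" (480x640x3 uint8, blue, green, red), "depth" (480x640 float32, mm along the optical axis (not along the pixel's ray), 0 where there is no reading), "fovy" (degrees; the focal length in pixels is half the picture's height over the tangent of half this angle, whatever the lens; pixels are square), "cx", "cy" (the principal point, pixels), "k1" (the pictures are not rectified: a ray, as slopes to the right and down, at radius r is drawn at 1 + k1 r^2 times it, then the intrinsics apply), "eye" and "attitude" of the camera in the world; the wrist camera has in their place "mount" (4x4, takes a point from camera to tool coordinates, whose origin is the TCP and whose axes are the flange's). Camera axes: x right, y down, z forward; pixel columns grow to the right and rows downward; lengths in mm; the calibration is good to about 2 mm. A picture is of the moment at which its call begins: read the wrist's pose just before it.
A pose or a line that the arm cannot do raises bot.MotionError and nothing moves.
- bot.finish_job(): hands the job in; it is judged then, once.
The state is a dict: "clock": time; "joint_positions": joint angles; "qvel": joint speeds; "effort": joint torques, N m; "ee_pos": TCP position; "tool_rot": TCP orientation; "ft_force": force on the tool from outside, world axes, zero at the start; "moment": the same for the moment, N m; "grip_width": finger opening in mm; "grip_force": force on a finger pad.
Only numpy, scipy, OpenCV 4.12 (cv2) and the standard library are available. Lean on these libraries where they do the work, as an engineer would, in place of code of your own. Each camera call takes 0.05 s, during which the arm holds its last target. There are 200 camera calls.

## Working session

There is one attempt and no reset: what is moved stays moved. The work goes in short steps, each a Python script; the robot and the scene stay as the last script left them, time stands still between calls to the robot, and variables do not carry over. Pictures are saved under pics/ and viewed, at most 10 in all, crops included, and the job is handed in when it is done.

```bash
ls; mkdir -p pics
cat > h.py <<'E'
import numpy as np, cv2, pickle
from scipy.spatial.transform import Rotation as R
from rig import bot
def rot(q): return R.from_quat([q[1],q[2],q[3],q[0]]).as_matrix()
def quat(m):
    x,y,z,w=R.from_matrix(m).as_quat(); return [w,x,y,z]
def down(yaw):
    "tool down, closing line (tool y) along world angle yaw"
    y=np.array([np.cos(yaw),np.sin(yaw),0]); z=np.array([0,0,-1.]); x=np.cross(y,z)
    return quat(np.stack([x,y,z],1))
def shot(name):
    s=bot.read_state(); c=bot.read_camera(name)
    if name=="wrist":
        T=np.eye(4); T[:3,:3]=rot(s["tool_rot"]); T[:3,3]=s["ee_pos"]; c["M"]=T@np.array(c["mount"])
    else:
        T=np.eye(4); a=np.array(c["attitude"]); T[:3,:3]=rot(a) if a.size==4 else a; T[:3,3]=c["eye"]; c["M"]=T
    return c
def rays(c,uv):
    uv=np.atleast_2d(np.array(uv,float)); f=240/np.tan(np.radians(c["fovy"])/2)
    K=np.array([[f,0,c["cx"]],[0,f,c["cy"]],[0,0,1]])
    n=cv2.undistortPointsIter(uv[:,None],K,np.array([c["k1"],0,0,0.]),None,None,(3,50,1e-9))[:,0]
    return np.c_[n,np.ones(len(n))]
def onplane(c,uv,z):
    d=rays(c,uv)@c["M"][:3,:3].T; o=c["M"][:3,3]
    return o+d*((z-o[2])/d[:,2])[:,None]
def cloud(c,uv=None):
    if uv is None:
        v,u=np.nonzero(c["depth"]>0); uv=np.c_[u,v]
    uv=np.atleast_2d(uv); z=c["depth"][uv[:,1],uv[:,0]]
    return uv,(rays(c,uv)*z[:,None])@c["M"][:3,:3].T+c["M"][:3,3]
E
python3 - <<'E'
from h import *
s=bot.read_state(); print(s)
for n in("top","side","wrist"):
    c=shot(n); cv2.imwrite(f"pics/{n}0.png",c["image"]); pickle.dump(c,open(n+"0.pkl","wb")); print(n,c["fovy"],c["k1"],c["cx"],c["cy"],c["M"].round(2).tolist())
E
```

```text
pics
{'clock': 0.0, 'joint_positions': array([ 1.09137455e+00,  3.00495725e-01,  1.52157900e+00, -1.24584887e-05,
        1.32072522e+00, -6.65527635e-02]), 'qvel': array([-0.00133937,  0.00033647, -0.00042968, -0.00286729,  0.00105983,
       -0.00124294]), 'effort': array([-2.01490830e-04, -5.43485606e+01, -3.61814690e+01, -5.25610164e-05,
        3.80022786e-03, -1.80937940e-05]), 'ee_pos': array([220.56308843, 503.60174915, 249.7086814 ]), 'tool_rot': array([-1.56937479e-04,  2.04969870e-01,  9.78768097e-01, -5.82919845e-04]), 'ft_force': array([-0.53660075, -0.44799452, -0.52257376]), 'moment': array([0.01101851, 0.04156425, 0.04627503]), 'grip_force': 0.0, 'grip_width': 85.56812352605584}
top 50.65971939346191 -0.08664142042461594 314.858788774033 237.72715035171476 [[-0.02, -1.0, 0.09, 428.17], [-1.0, 0.02, -0.01, 164.15], [0.01, -0.09, -1.0, 1467.68], [0.0, 0.0, 0.0, 1.0]]
side 48.69625399049365 -0.07043939309361424 321.27125136589 235.99349018725349 [[0.76, -0.41, 0.51, -109.1], [-0.66, -0.49, 0.58, -598.38], [0.01, -0.77, -0.64, 922.25], [0.0, 0.0, 0.0, 1.0]]
wrist 71.16162625142397 -0.06388240586798226 322.0250814704838 240.65436180044043 [[0.4, 0.88, 0.26, 153.47], [0.92, -0.38, -0.11, 533.69], [0.0, 0.29, -0.96, 373.52], [0.0, 0.0, 0.0, 1.0]]
```

View pics/top0.png

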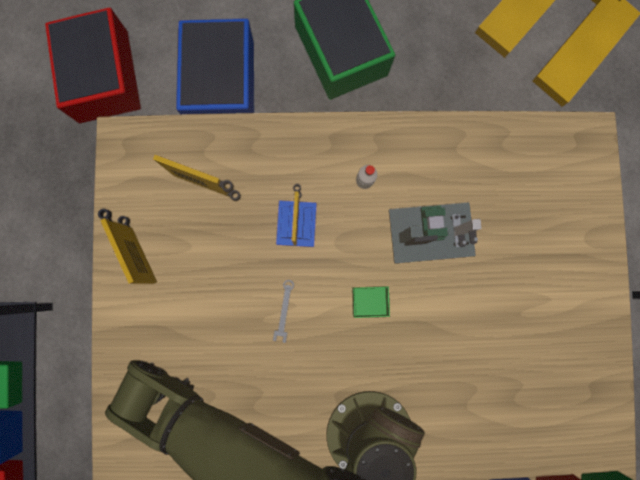

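View pics/side0.png

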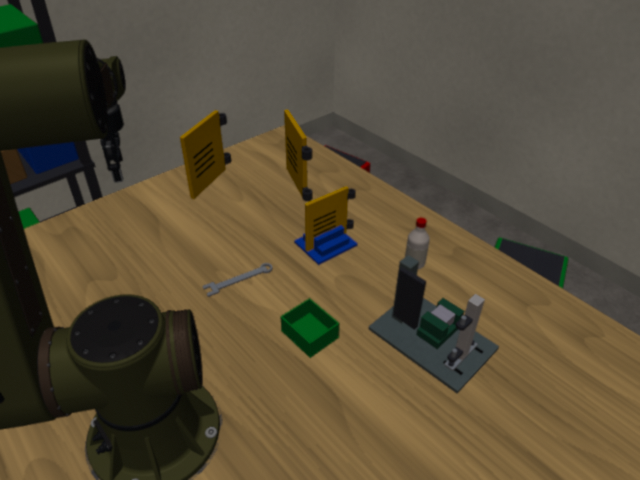

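Top view: the small yellow door is at (296,215) in the blue rack at (297,224). The guard plate is at (432,233), with the white hinge post near (468,228) and the stop strip near (411,236). The two larger look-alike doors are at the left. The wrench (284,310), bin (370,301) and bottle (367,176) are clear of the job.

Run:
```python
from h import *
c=pickle.load(open("top0.pkl","rb"))
hsv=cv2.cvtColor(c["image"],cv2.COLOR_BGR2HSV)
uv,P=cloud(c); H=hsv[uv[:,1],uv[:,0]]
def box(u0,v0,u1,v1): return (uv[:,0]>=u0)&(uv[:,0]<=u1)&(uv[:,1]>=v0)&(uv[:,1]<=v1)
def rect(p):
    r=cv2.minAreaRect(p[:,:2].astype(np.float32)); return np.round(cv2.boxPoints(r),1).tolist(), np.round(r[0],1), np.round(r[1],1), round(r[2],2)
b=box(270,170,325,255)
bl=b&(H[:,0]>100)&(H[:,0]<130)&(H[:,1]>120)
print("blue z",np.percentile(P[bl,2],[1,25,50,75,99]).round(1)); print(rect(onplane(c,uv[bl&(P[:,2]<30)],10)))
ye=b&(H[:,0]>15)&(H[:,0]<32)&(H[:,1]>180)&(P[:,2]>60)
print("yel",ye.sum(),np.percentile(P[ye,2],[1,50,99]).round(1)); t=ye&(P[:,2]>150)
print(rect(P[t])); p=P[t][:,:2]; w,v=np.linalg.eigh(np.cov(p.T)); print(p.mean(0),v[:,1],np.degrees(np.arctan2(v[1,1],v[0,1])))
g=box(380,195,490,270)
pl=g&(P[:,2]>5)&(P[:,2]<20)&(H[:,1]<70)
print("plate",rect(onplane(c,uv[pl],12)))
for lo,hi in((150,200),(60,150)):
    k=g&(P[:,2]>lo)&(P[:,2]<hi); lab=cv2.connectedComponentsWithStats((lambda m:(m.__setitem__((uv[k,1],uv[k,0]),1),m)[1])(np.zeros((480,640),np.uint8)))
    for st in lab[2][1:]: 
        if st[4]>8:
            q=k&box(st[0],st[1],st[0]+st[2]-1,st[1]+st[3]-1); print(lo,st,P[q].min(0).round(),P[q].max(0).round())
for n,bx in(("bottle",(350,158,385,195)),("bin",(345,280,395,322))):
    q=box(*bx)&(P[:,2]>15); print(n,P[q].min(0).round(),P[q].max(0).round())
```

```text
blue z [ 2.8  9.7 26.3 32.1 53.7]
([[540.5999755859375, 150.0], [665.4000244140625, 140.39999389648438], [673.5, 245.39999389648438], [548.7000122070312, 255.0]], array([607. , 197.7]), array([105.3, 125.1]), 85.6)
yel 47 [152.7 158.8 165.1]
([[547.5, 198.89999389648438], [669.5, 189.60000610351562], [669.7999877929688, 193.5], [547.7999877929688, 202.8000030517578]], array([608.7, 196.2]), array([  3.9, 122.3]), 85.65)
[609.31995945 196.26288274] [-0.99743233  0.07161527] 175.89323145246226
plate ([[485.8999938964844, -82.69999694824219], [503.3999938964844, -322.6000061035156], [663.2999877929688, -311.0], [645.9000244140625, -71.0999984741211]], array([ 574.6, -196.8]), array([160.4, 240.5]), 4.17)
150 [468 219  14  13 139] [ 562. -285.  150.] [ 590. -258.  193.]
150 [408 225  30  17 296] [ 536. -170.  150.] [576. -97. 190.]
150 [470 237   8   6  24] [ 533. -278.  150.] [ 545. -263.  167.]
60 [425 207  23  30 507] [ 558. -228.   60.] [ 640. -165.   76.]
60 [458 221  19  19 165] [ 541. -283.   61.] [ 590. -258.  149.]
60 [401 228  31  17 150] [ 536. -182.   61.] [581. -97. 148.]
60 [470 241   8   3  17] [ 530. -285.  138.] [ 536. -264.  150.]
bottle [707. -28.  17.] [761.  23. 148.]
bin [336. -60.  15.] [422.  42.  57.]
```

Run:
```python
from h import *
c=shot("wrist"); m=np.array(c["mount"]); print(m.round(2).tolist())
```

```text
[[-0.0, -0.96, -0.29, 73.5], [1.0, -0.0, 0.0, 0.49], [-0.0, -0.29, 0.96, -123.74], [0.0, 0.0, 0.0, 1.0]]
```

Run:
```python
from h import *
d=np.radians
ydoor=d(-4.3); 
def tq(a): return down(a-np.pi/2)   # tool x along world angle a
for p,a in(((609,196,260),ydoor),((609,196,150),ydoor),((430,-278,230),d(4.15)),((460,-276,177),d(4.15)),((460,-300,160),d(184.15)),((540,-160,160),d(94.15)),((500,-170,160),d(94.15))):
    j=bot.ik(p,tq(a)); print(p,None if j is None else np.round(j,2))
bot.move_to((600,196.5,260),tq(ydoor))
c=shot("wrist"); print(bot.read_state()["clock"]); pickle.dump(c,open("w1.pkl","wb")); cv2.imwrite("pics/w1.png",c["image"])
hsv=cv2.cvtColor(c["image"],cv2.COLOR_BGR2HSV)
uv,P=cloud(c); H=hsv[uv[:,1],uv[:,0]]
y=(H[:,0]>15)&(H[:,0]<32)&(H[:,1]>150)&(P[:,2]>153)
print(np.percentile(P[y,2],[1,50,99])); p=P[y][:,:2]; m=np.median(p,0)
for x in range(560,680,15):
    q=p[abs(p[:,0]-x)<3]
    if len(q): print(x,np.percentile(q[:,1],[2,50,98]).round(1))
```

```text
(609, 196, 260) [ 0.25  0.5   1.22 -0.    1.42  1.9 ]
(609, 196, 150) [ 0.25  0.59  1.35 -0.    1.21  1.9 ]
(430, -278, 230) [-0.65  0.23  1.65 -0.    1.25  0.85]
(460, -276, 177) [-0.61  0.34  1.64 -0.    1.16  0.89]
(460, -300, 160) [-0.64  0.39  1.62 -0.    1.13 -2.29]
(540, -160, 160) [-0.35  0.42  1.58 -0.    1.14 -0.43]
(500, -170, 160) [-0.4   0.35  1.68 -0.    1.11 -0.47]
2.025
[158.14592845 160.21520477 339.74495567]
560 [198.8 203.3 207.7]
575 [197.6 202.  206.5]
590 [143.8 200.2 205.3]
605 [127.8 197.6 257.4]
620 [176.7 200.7 233.4]
635 [194.1 197.5 201.1]
650 [192.3 196.2 199.8]
665 [191.3 194.8 198.7]
```

View pics/w1.png

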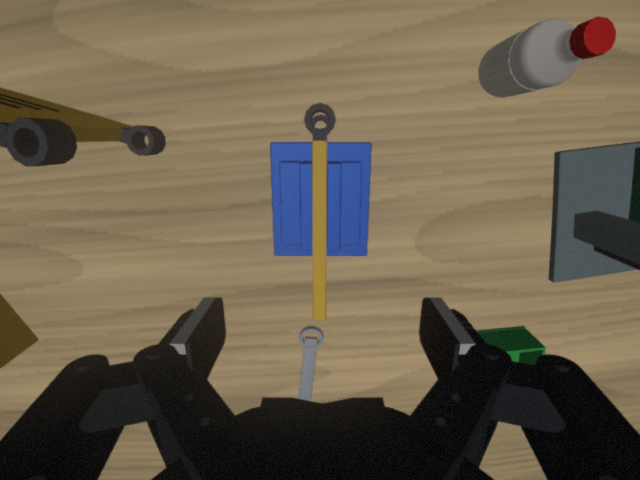

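The wrist view shows the door edge from (320,140) to (320,320), centred between the fingers, with the socket at (320,121). I'll refine the along-edge position and grasp it.

Run:
```python
from h import *
c=pickle.load(open("w1.pkl","rb")); s=bot.read_state(); print(s["ee_pos"],s["tool_rot"])
e=onplane(c,[[320,141],[319.5,319]],160); print(e.round(1)); ctr=e.mean(0); a=np.arctan2(*(e[0]-e[1])[1::-1]); print(ctr,np.degrees(a),np.linalg.norm(e[0]-e[1]))
q=down(a-np.pi/2)
X,Y=ctr[0],ctr[1]
bot.move_gripper(50)
bot.move_to((X,Y,200),q)
hit=bot.servo_line((X,Y,152),q,speed=80,until_force=6); print(hit,bot.read_state()["ee_pos"])
bot.move_gripper(5,60)
s=bot.read_state(); print(s["clock"],s["ee_pos"],s["grip_width"],s["grip_force"],s["ft_force"])
if not hit and s["grip_width"]>7:
    bot.servo_line((X,Y,270),speed=100); s=bot.read_state(); print(s["clock"],s["ee_pos"],s["grip_width"],s["ft_force"],s["moment"])
    c=shot("wrist"); pickle.dump(c,open("w2.pkl","wb")); cv2.imwrite("pics/w2.png",c["image"])
```

```text
[599.64990591 197.25462104 260.00839746] [-2.78850425e-05  9.99332650e-01 -3.65274058e-02 -5.25908460e-05]
[[672.4 194.1 160. ]
 [544.6 204.  160. ]]
[608.51784619 199.0582263  160.        ] -4.463639966557742 128.21362241362883
False [608.68142499 199.11079395 152.29515077]
4.0083 [608.71551027 199.0916911  152.51101339] 9.065701239052318 59.58833456039429 [-0.71988797 -0.86489743  3.81607875]
5.3417 [608.35072081 198.97870845 269.1825754 ] 8.748514128289807 [-0.19303408  0.51036527 -4.42561396] [0.0389048  0.04918546 0.01926036]
```

Run:
```python
from h import *
q=down(np.radians(4.15)-np.pi/2)
bot.move_gripper(5,110)
bot.servo_line((400,150,270),q,speed=250)
bot.servo_line((400,-270,270),q,speed=250)
bot.servo_line((425,-279,225),q,speed=120)
bot.dwell(.2)
s=bot.read_state(); print(s["clock"],s["ee_pos"],s["grip_width"],s["ft_force"],s["moment"])
c=shot("wrist"); pickle.dump(c,open("w3.pkl","wb")); cv2.imwrite("pics/w3.png",c["image"])
```

```text
9.2333 [ 424.9978104 -279.0546648  225.78291  ] 8.153568374042981 [-0.22741737 -0.90977819 -4.57615209] [ 0.03887206 -0.02606593 -0.00097707]
```

View pics/w3.png

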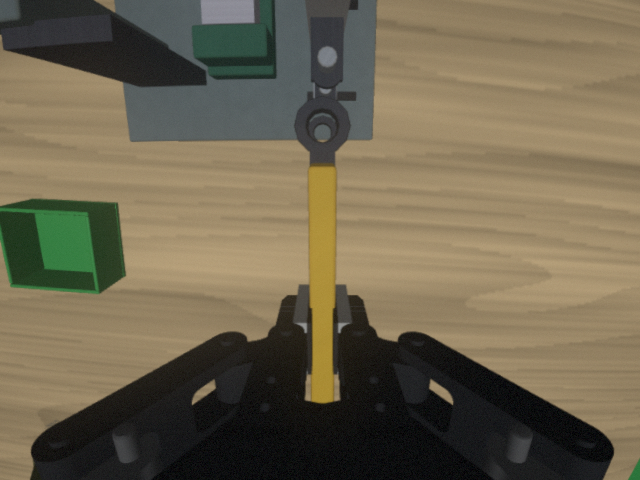

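The wrist view shows the upper pintle tip at (327,57), the head socket at (322,121) with the door held straight, and the plate edge level. I'll measure both precisely and compute the offset.

Run:
```python
from h import *
c=pickle.load(open("w3.pkl","rb")); im=c["image"]; g=cv2.cvtColor(im,cv2.COLOR_BGR2GRAY)
print(g[57,305:350]); print(g[121,290:355])
r=g[40:75,310:345]; _,b=cv2.threshold(r,0,255,cv2.THRESH_OTSU)
n,l,st,ce=cv2.connectedComponentsWithStats(b)
for i in range(1,n): print("pintle",st[i],ce[i]+[310,40])
h=cv2.HoughCircles(cv2.GaussianBlur(g[85:165,280:365],(3,3),0),cv2.HOUGH_GRADIENT,1,20,param1=80,param2=12,minRadius=22,maxRadius=32)
print("socket",None if h is None else h[0]+[280,85,0])
cv2.imwrite("pics/w3c.png",cv2.resize(im[0:180,240:410],None,fx=3.3,fy=3.3,interpolation=cv2.INTER_CUBIC))
```

```text
[ 97  95  94  94  94  85  61  56  59  56  57  61  85 114 122 126 124 125
 125 124 129 129 129 127 125 126 123 125 126 127 127 114  79  62  59  58
  58  65  81  94  95  93  93  94  93]
[95 95 92 95 86 60 57 62 58 62 62 61 61 60 60 57 44 39 42 62 79 69 63 61
 62 61 61 64 62 62 58 63 59 59 57 59 60 60 61 61 58 60 59 69 69 58 40 41
 54 61 63 61 60 63 62 63 62 61 63 64 87 95 96 97 98]
pintle [33  0  2 35 39] [343.8974359   58.35897436]
pintle [  8   6  19  21 316] [326.97151899  56.32911392]
socket [[325.5        125.5         31.39999962]]
```

View pics/w3c.png

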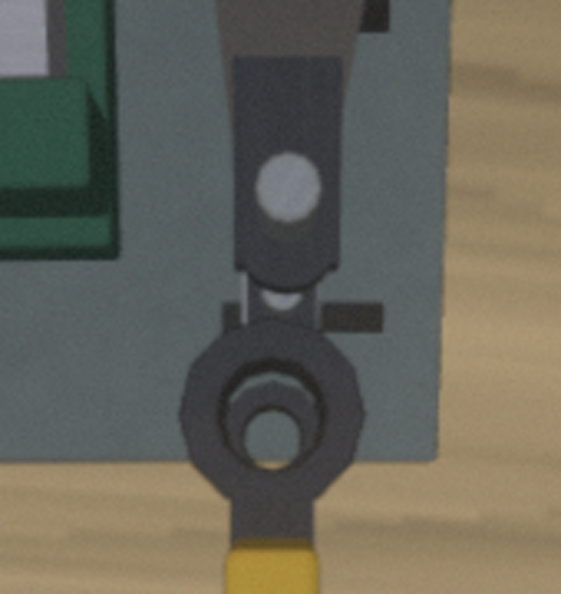

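The crop shows the socket's top rim centred at about (322.2,124.5) and the pintle top at (327.0,56.4).

Run:
```python
from h import *
c=pickle.load(open("w3.pkl","rb")); s=bot.read_state()
zt=s["ee_pos"][2]-142.4+132
S=onplane(c,[[322.2,124.5]],zt)[0]; P=onplane(c,[[327.0,56.4]],165)[0]
E=onplane(c,[[130,141],[372,139],[447/3.3+240,60/3.3],[437/3.3+240,455/3.3]],12); print(E.round(1), np.degrees(np.arctan2(E[0,0]-E[1,0],-(E[0,1]-E[1,1]))), np.degrees(np.arctan2(E[2,1]-E[3,1],E[2,0]-E[3,0])))
d=(P-S)[:2]; print(S,P,d, "door ctr->socket",S[:2]-s["ee_pos"][:2])
# approach, then feel down
q=down(np.radians(4.15)-np.pi/2); t=s["ee_pos"][:2]+d
bot.servo_line((*t,225),q,speed=60); 
bot.servo_line((*t,212),q,speed=60); bot.dwell(.15)
f0=bot.read_state()["ft_force"]
hit=bot.servo_line((*t,174),q,speed=20,until_force=4)
s=bot.read_state(); print(hit,s["clock"],s["ee_pos"],s["ft_force"]-f0,s["moment"])
c=shot("wrist"); pickle.dump(c,open("w4.pkl","wb")); cv2.imwrite("pics/w4.png",c["image"])
```

```text
[[ 486.4  -83.1   12. ]
 [ 503.5 -321.1   12. ]
 [ 609.4 -313.1   12. ]
 [ 504.6 -321.4   12. ]] -175.89114470141186 4.514792341032669
[ 503.66520078 -272.60133251  215.25184175] [ 539.14436879 -272.46590903  165.        ] [35.47916801  0.13542348] door ctr->socket [78.67426631  6.45025429]
True 12.0833 [ 460.32428013 -278.94982636  177.15551356] [-1.14112381 -1.2158846   9.09963798] [-0.03843655 -0.12702576  0.04406096]
```

Run:
```python
from h import *
s=bot.read_state(); p=s["ee_pos"]; print(p)
bot.move_gripper(30); 
s=bot.read_state(); print(s["clock"],s["ft_force"],s["grip_width"])
bot.servo_line((p[0],p[1],225),speed=100)
c=shot("wrist"); cv2.imwrite("pics/w5.png",c["image"]); pickle.dump(c,open("w5.pkl","wb"))
c2=shot("side"); cv2.imwrite("pics/s5.png",cv2.resize(c2["image"][200:420,340:540],None,fx=2.7,fy=2.7,interpolation=cv2.INTER_CUBIC))
a=c["image"]; b=cv2.imread("pics/s5.png"); b=cv2.resize(b,(436,480)); m=np.hstack([a,b]); cv2.imwrite("pics/m5.png",cv2.resize(m,(800,int(480*800/m.shape[1]))))
```

```text
[ 460.32643439 -278.89591198  177.14065649]
12.475 [-0.05640775 -0.06423849  0.39599302] 30.07208244065586
```

View pics/m5.png

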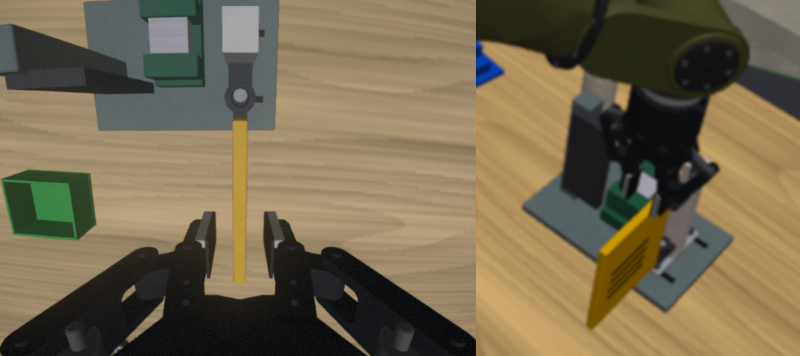

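The door hangs open with the pintle tip showing through the head socket at (240,97). Now I'll swing it shut by pushing with closed fingers.

Run:
```python
from h import *
A=np.array([539.1,-272.5]); yg=4.15
def pose(deg,off,r=110,z=160):
    f=np.radians(yg+deg); u=np.array([np.cos(f),np.sin(f)]); n=np.array([np.sin(f),-np.cos(f)])
    return (*(A+r*u-off*n),z), down(f-np.pi/2)
p=bot.read_state()["ee_pos"]; bot.servo_line((p[0],p[1],245),speed=150)
P,q=pose(180,45,z=245); bot.move_gripper(0,20); bot.move_to(P,q)
P,q=pose(180,45); bot.servo_line(P,q,speed=120)
P,q=pose(180,24); print(bot.servo_line(P,q,speed=60)); 
for d in range(172,98,-8):
    P,q=pose(d,21); 
    if bot.servo_line(P,q,speed=60,until_force=12): print("force at",d,bot.read_state()["ft_force"]); break
s=bot.read_state(); print(s["clock"],s["ft_force"],s["ee_pos"])
if d<=101:
    P,q=pose(92,23); bot.servo_line(P,q,speed=40,until_force=8)
    P,q=pose(90,0); hit=bot.servo_line(P,q,speed=25,until_force=4)
    s=bot.read_state(); print(hit,s["clock"],s["ft_force"],s["ee_pos"], P)
c=shot("wrist"); cv2.imwrite("pics/w6.png",c["image"]); pickle.dump(c,open("w6.pkl","wb"))
```

```text
False
22.125 [ 0.09477682 -1.66729684  3.91559209] [ 491.44050215 -171.21429674  159.80166661]
True 23.0417 [-4.11525478  0.71688652  5.55006045] [ 508.31302886 -165.21698883  159.85543001] (np.float64(531.139536688563), np.float64(-162.7884189163821), 160)
```

View pics/w6.png

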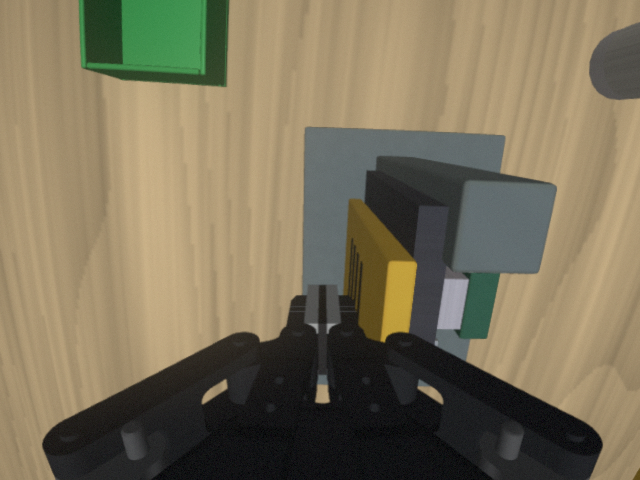

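The door's free end at (400,265) is nearly or fully against the dark strip (417,265). I'll nudge again to confirm firm contact, then retreat and check.

Run:
```python
from h import *
n=np.array([np.cos(np.radians(4.15)),np.sin(np.radians(4.15)),0])
s=bot.read_state(); p=s["ee_pos"]; print(s["ft_force"])
hit=bot.servo_line(p+8*n,speed=10,until_force=6); s=bot.read_state(); print(hit,s["ft_force"],s["ee_pos"],np.dot(s["ee_pos"]-p,n))
p=s["ee_pos"]; bot.servo_line(p-50*n,speed=60); bot.servo_line(p-50*n+[0,0,120],speed=150)
P=p-140*n; P[2]=330
bot.servo_line(P,speed=150); bot.dwell(.3)
c=shot("top"); c2=shot("side"); c3=shot("wrist")
pickle.dump((c,c2,c3),open("f.pkl","wb")); print(bot.read_state()["clock"])
m=np.hstack([cv2.resize(c["image"][180:300,360:500],None,fx=3,fy=3,interpolation=2),cv2.resize(c2["image"][230:400,350:520],(360,360),interpolation=2)]); cv2.imwrite("pics/f.png",cv2.resize(m,(780,360)))
t=pickle.load(open("top0.pkl","rb"))
for n_,b in(("bottle",(158,195,350,385)),("bin",(280,322,345,395)),("wrench",(275,345,270,298))):
    a=[x["image"][b[0]:b[1],b[2]:b[3]].astype(int) for x in(t,c)]; print(n_,abs(a[0]-a[1]).mean())
uv,Q=cloud(c); h=cv2.cvtColor(c["image"],cv2.COLOR_BGR2HSV)[uv[:,1],uv[:,0]]
k=(h[:,0]>15)&(h[:,0]<32)&(h[:,1]>150)&(Q[:,2]>175)&(abs(Q[:,0]-535)<120)&(abs(Q[:,1]+200)<110); q=Q[k]; print(k.sum())
if k.sum()>5: w,v=np.linalg.eigh(np.cov(q[:,:2].T)); print(q.mean(0),np.degrees(np.arctan2(v[1,1],v[0,1]))%180)
```

```text
[-4.26311396  0.72325193  4.97005755]
True [-4.92305029  0.75801895  7.22242409] [ 508.3313107  -165.23423493  159.83972307] 0.01382430379496165
26.6
bottle 4.7994851994852
bin 4.320476190476191
wrench 4.955102040816326
175
[ 530.55406288 -193.67585352  181.7086752 ] 97.24673064895207
```

View pics/f.png

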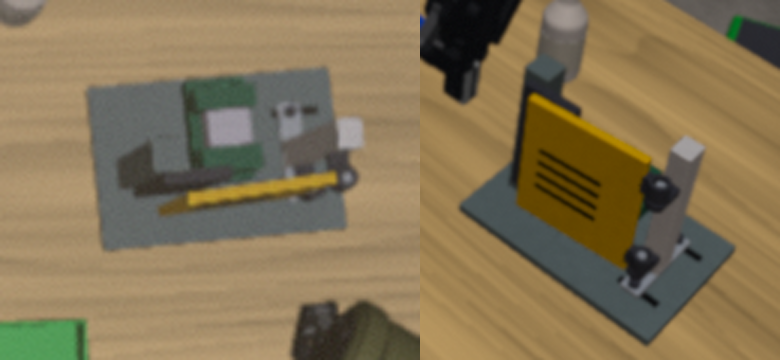

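Top and side views show the door hanging on both pintles, but its angle reads about 3° short of closed. I'll measure the gap to the strip in the close-up depth.

Run:
```python
from h import *
c=pickle.load(open("w6.pkl","rb")); A=np.array([539.1,-272.5]); f=np.radians(4.15)
n=np.array([np.cos(f),np.sin(f)]); t=np.array([-np.sin(f),np.cos(f)])
print(pickle.load(open("w6.pkl","rb"))["M"][:3,3].round(1))
for v in (275,300,325):
    print(v)
    u=np.arange(380,450,3); uv,Q=cloud(c,np.c_[u,np.full(len(u),v)])
    for (a,b),q in zip(uv,Q): print(a,c["image"][b,a],"x",((q[:2]-A)@n).round(1),"y",((q[:2]-A)@t).round(1),q[2].round(1)) if v==275 or a in(386,407,422) else 0
```

```text
[500.9 -92.  283.6]
275
380 [27 76 95] x -2.8 y 136.9 171.0
383 [25 76 95] x -2.6 y 138.7 175.4
386 [ 33  94 117] x -2.6 y 140.6 179.8
389 [ 61 155 193] x -2.0 y 141.4 181.9
392 [ 63 161 195] x -0.9 y 141.2 181.3
395 [ 61 160 194] x 0.1 y 141.3 181.3
398 [ 56 156 191] x 1.0 y 141.4 181.6
401 [ 61 159 192] x 2.1 y 141.2 181.1
404 [ 59 159 192] x 3.4 y 140.9 180.3
407 [ 63 161 196] x 4.0 y 141.5 181.7
410 [ 61 159 193] x 4.7 y 141.9 182.6
413 [ 60 156 189] x 6.0 y 141.6 181.7
416 [66 73 79] x 9.0 y 139.0 175.3
419 [69 65 63] x 9.8 y 139.4 176.1
422 [71 67 66] x 11.1 y 139.0 175.2
425 [70 65 64] x 11.9 y 139.4 176.1
428 [71 65 65] x 13.2 y 139.2 175.4
431 [70 63 63] x 14.5 y 138.9 174.7
434 [68 61 60] x 15.5 y 139.0 174.9
437 [71 64 63] x 16.2 y 139.4 175.8
440 [71 63 63] x 17.4 y 139.3 175.5
443 [68 61 61] x 18.7 y 139.1 174.9
446 [92 91 94] x 66.5 y 93.6 61.7
449 [90 90 93] x 68.7 y 93.7 61.7
300
386 [ 58 153 188] x -1.8 y 131.5 180.1
407 [ 62 160 194] x 5.0 y 132.4 181.5
422 [69 63 64] x 12.2 y 129.4 175.3
325
386 [ 62 158 191] x -1.4 y 122.8 181.8
407 [ 57 152 185] x 5.9 y 123.1 181.9
422 [69 63 64] x -25.1 y 182.8 283.6
```

Run:
```python
from h import *
c=pickle.load(open("f.pkl","rb"))[2]; A=np.array([539.1,-272.5]); f=np.radians(4.15)
n=np.array([np.cos(f),np.sin(f)]); t=np.array([-np.sin(f),np.cos(f)])
uv,Q=cloud(c); h=cv2.cvtColor(c["image"],cv2.COLOR_BGR2HSV)[uv[:,1],uv[:,0]]
x=(Q[:,:2]-A)@n; y=(Q[:,:2]-A)@t
k=(h[:,0]>15)&(h[:,0]<32)&(h[:,1]>150)&(abs(x)<25)&(Q[:,2]>165)&(Q[:,2]<177)
print(k.sum())
for a in range(20,150,15):
    m=k&(abs(y-a)<5); print(a,m.sum(), x[m].mean().round(2) if m.any() else None)
m=(h[:,2]<90)&(h[:,1]<80)&(Q[:,2]>160)&(Q[:,2]<180)&(abs(x-12)<14)&(y>80)&(y<175)
for a in range(145,175,8):
    q=m&(abs(y-a)<4); print("strip",a,q.sum(),np.percentile(x[q],[2,10,50]).round(1) if q.any() else None)
cv2.imwrite("pics/w7.png",c["image"])
```

```text
897
20 39 -5.55
35 57 -6.08
50 55 -6.67
65 64 -7.35
80 63 -8.08
95 65 -8.93
110 78 -7.53
125 86 -9.26
140 91 -10.25
strip 145 198 [ 6.8  7.1 10.2]
strip 153 235 [6.5 7.1 9.6]
strip 161 234 [ 6.6  7.  10.4]
strip 169 137 [16.4 16.8 17.5]
```

View pics/w7.png

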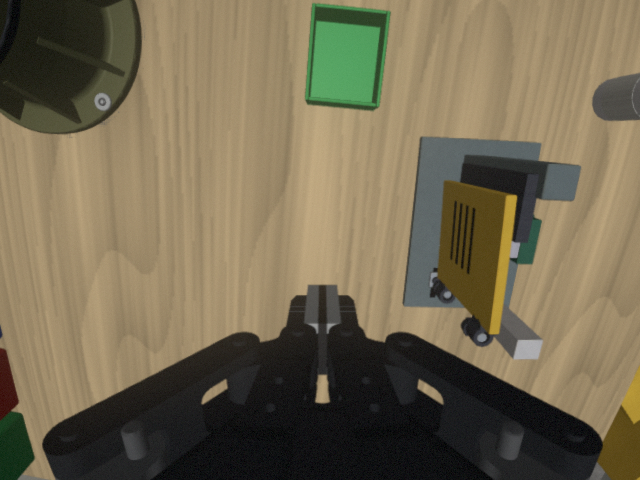

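The strip face reads x≈7 mm and the door's front face x≈-10 mm at its free end (door now at (480,255), strip at (500,195)). It was closed under the push but swung back about 7 mm on the quick retreat. I'll push again softly, pause, and back off slowly.

```bash
cat > chk.py <<'E'
from h import *
A=np.array([539.1,-272.5]); f=np.radians(4.15)
n=np.array([np.cos(f),np.sin(f),0]); t=np.array([-np.sin(f),np.cos(f),0])
def check():
    c=shot("wrist"); uv,Q=cloud(c); h=cv2.cvtColor(c["image"],cv2.COLOR_BGR2HSV)[uv[:,1],uv[:,0]]
    x=(Q[:,:2]-A)@n[:2]; y=(Q[:,:2]-A)@t[:2]
    k=(h[:,0]>15)&(h[:,0]<32)&(h[:,1]>150)&(abs(x)<25)&(Q[:,2]>165)&(Q[:,2]<177)
    print("door front x at y=35,125,140:",[(x[k&(abs(y-a)<5)].mean().round(2)) for a in(35,125,140)],bot.read_state()["clock"]); return c
E
python3 - <<'E'
from chk import *
q=bot.read_state()["tool_rot"]
B=np.array([*A,0])+120*t
g=lambda off,z: B-off*n+[0,0,z]
bot.servo_line(g(70,250),q,speed=150); bot.servo_line(g(70,160),q,speed=120); bot.servo_line(g(36,160),q,speed=60); bot.dwell(.2)
print(bot.read_state()["ft_force"])
hit=bot.servo_line(g(18,160),q,speed=8,until_force=3)
s=bot.read_state(); print(hit,s["ft_force"],(s["ee_pos"]-B)@n); bot.dwell(.3)
p=bot.read_state()["ee_pos"]; print(bot.read_state()["ft_force"]); c=check()
bot.servo_line(p-6*n,speed=4); c=check()
bot.servo_line(p-60*n,speed=50); bot.servo_line(p-60*n+[0,0,90],speed=120)
P=p-140*n; P[2]=330; bot.servo_line(P,speed=150); bot.dwell(.2); c=check()
E
```

```text
[-0.81961828  0.57458124 -0.63472431]
True [-2.32094132 -0.64769943  4.60690294] -22.787655464599872
[-1.01391994 -0.78734755  6.59601736]
door front x at y=35,125,140: [np.float64(nan), np.float64(-3.06), np.float64(-2.81)] 31.2667
door front x at y=35,125,140: [np.float64(nan), np.float64(-8.99), np.float64(-9.52)] 32.9417
door front x at y=35,125,140: [np.float64(-5.71), np.float64(-7.53), np.float64(-8.39)] 36.2333chk.py:8: RuntimeWarning: Mean of empty slice.
  print("door front x at y=35,125,140:",[(x[k&(abs(y-a)<5)].mean().round(2)) for a in(35,125,140)],bot.read_state()["clock"]); return c
  ret = ret.dtype.type(ret / rcount)
```

Fz grows to +6 N and the door follows the finger back, so a knuckle is resting on the door's top edge (in w6 it overlaps the door at (400,340)). I'll repeat with the tool 24 mm higher so that only the fingertips touch.

Run:
```python
from chk import *
q=bot.read_state()["tool_rot"]; Z=184
B=np.array([*A,0])+120*t
g=lambda off,z=Z: B-off*n+[0,0,z]
bot.servo_line(g(70,250),q,speed=150); bot.servo_line(g(70),q,speed=120); bot.servo_line(g(34),q,speed=60); bot.dwell(.2)
print(bot.read_state()["ft_force"])
for i in range(3):
    hit=bot.servo_line(g(8),q,speed=8,until_force=3)
    s=bot.read_state(); print(hit,s["ft_force"],(s["ee_pos"]-B)@n); c=check()
    if hit and (s["ee_pos"]-B)@n>-20 or not hit: break
p=bot.read_state()["ee_pos"]
bot.servo_line(p-6*n,speed=6); c=check()
bot.servo_line(p-60*n,speed=50); bot.servo_line(p-60*n+[0,0,70],speed=120)
P=p-140*n; P[2]=330; bot.servo_line(P,speed=150); bot.dwell(.2); c=check()
cv2.imwrite("pics/w8.png",c["image"])
```

```text
[ 0.59856964 -0.17353552 -0.0155786 ]
True [ 0.01915587 -0.12490434  1.95262102] -16.56137222338611
door front x at y=35,125,140: [np.float64(nan), np.float64(-3.11), np.float64(-2.85)] 40.95
door front x at y=35,125,140: [np.float64(nan), np.float64(-3.84), np.float64(-3.66)] 42.15
door front x at y=35,125,140: [np.float64(-3.71), np.float64(-3.5), np.float64(-3.4)] 45.2583chk.py:8: RuntimeWarning: Mean of empty slice.
  print("door front x at y=35,125,140:",[(x[k&(abs(y-a)<5)].mean().round(2)) for a in(35,125,140)],bot.read_state()["clock"]); return c
  ret = ret.dtype.type(ret / rcount)
```

View pics/w8.png

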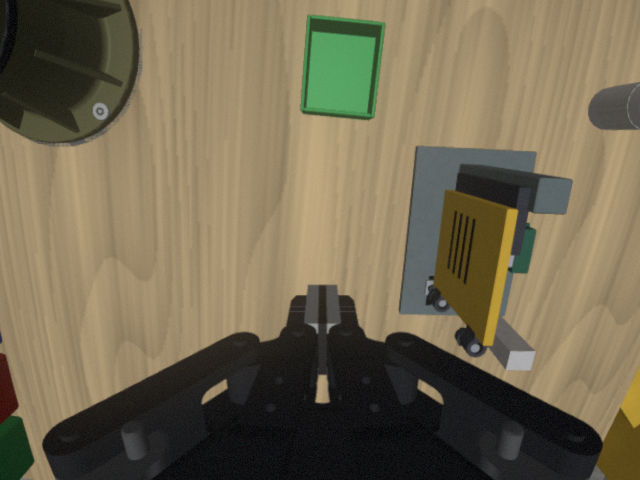

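The door (475,260) lies flat against the strip (495,200), with both sockets seated on their pintles and the gripper clear of it.

```bash
python3 -c "
from rig import bot
print(bot.finish_job())"
```

```text
the job is handed in; nothing more can be done
None
```

The door hangs on both pintles, closed to within about 1 mm of the stop strip, and the job is handed in at about 45 s; my first two pushes swung it back open a few degrees because the gripper caught its top edge, and a third, higher push fixed that.

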